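Mark out the ogee end of a shelf bracket round a template

TASK

Take the marking pencil out of its block and, holding it upright with its point on the white board, draw round the wooden template: start at the template's wide, clipped-corner end and slide the steel nose along the whole curved edge to the narrow end. Keep both the point on the board and the nose against the edge all the way, in one clean, unbroken line, pressing only lightly. Then stand the pencil back in its block, fully home, and leave everything else where it is.

Things in the scene. Friction and masses are not known exactly. Their poses are not given: they have to be found in the camera images.
- pencil: Stubby deep-hole marking pencil, 115 mm long, about 35 g, upright in its block at the start. Origin at the point of the lead; +z up along the pencil. From the point: bare lead 3 mm thick, 0-5 mm; round steel nose 8 mm thick, 5-49 mm (slides along the template); round collar 20 mm thick, 49-53 mm; square body 14 x 14 mm, 53-108 mm; cap to 115 mm. Rigid, not sprung.
- pencil_grip (a point): Point on the pencil's axis 82 mm above its lead point: a good place to grip the square body, whose flats face this frame's x and y. With the pencil held, pushing it about 1 mm too far into the template or the board already gives some 5 to 15 N; a push of 3 to 6 N, on the edge and on the lead, is right.
- template: Hand-sawn plywood, 9 mm thick, clamped flat on the board; never moves. Origin on its underside = the board's top face (z = 0 is the drawing surface, 58 mm above the table). y spans -95 to +95 mm; straight edge at x = -60, curved edge facing +x. The corner at the straight edge and +y end is clipped at 45 degrees, 30 mm; the -y end is square and narrower. G-clamps at y = -45, +45, x -77 to -35, up to 63 mm above the board.
- ogee (a point): Middle of the meant curve, at x = 30, y = 0 mm of the template, axes as the template's. The curved edge was meant to be x = 30 + 17 sin(360 deg * y / 150) mm in the template's frame, but was sawn freehand and wanders smoothly up to 3 mm to either side. The pencil's axis runs 4 mm (half the nose) outside the real edge.
- edge_start (a point): Point on the real curved edge at board level, 15 mm from the clipped-corner (+y) end of the template: start the line here or nearer that end.
- edge_finish (a point): Point on the real curved edge at board level, 15 mm from the square (-y) end of the template: the line is complete when it has been drawn this far.
- board: White melamine-faced board, 220 (x) by 320 (y) by 18 mm, level, fixed, on two 40 mm bearers. Origin on the table under its centre; top face 58 mm above the table. The template lies along its near (-x) edge; the board is open on the +x side of the curve.
- stand: Dark wooden block, 56 x 56 x 58 mm, fixed to the table, that holds the pencil. Origin at the centre of its underside.
- stand_hole0 (a point): Centre of the mouth of the block's only hole, at the top face, 58 mm above the table. The hole is upright, 11 mm across, 52 mm deep, with a 2 mm chamfer. When the pencil is fully home its collar rests on the block and its point is 49 mm below this point.
- bulb_case: Bystander: bulb in a clear upright case, 62 x 62 x 108 mm, on the table on the side where the pencil block is not. Origin at the centre of its underside.
- torch: Bystander: steel torch standing on its head, 45 mm across, 162 mm tall. Origin at the centre of its underside.
- tape: Bystander: tape measure, 70 x 38 x 64 mm, upright on the table. Origin at the centre of its underside.
- plug0: Bystander: wall plug 38 mm long, 11 mm thick, lying on the open far part of the board. Origin under its middle.
- plug1: Bystander: the second, same wall plug, also on the open far part of the board.
- tester: Bystander: tester screwdriver 135 mm long, 18 mm thick, lying on the template behind the curved edge. Origin under the middle of its length; x runs along it to the blade.
Not all that is in view belongs to the job. Leave any orange, purple or turquoise look-alike of the stand alone.

How it is judged:
On the way, in this order (a step that is already met when the one before it is completed fails the run):
1. the point touches the board and the nose touches the curved edge, pencil upright, in the first of eight stretches counted from the clipped-corner end (y of pencil in the frame of template between 0.06 and 0.098 m and contact force between pencil and template above 0.3 N and contact force between pencil and board above 0.1 N and z of pencil in the frame of template below 0.002 m and angle between pencil's own z axis and vertical below 0.25 rad), for 0.2 s.
2. the point touches the board and the nose touches the curved edge, pencil upright, in the second of eight stretches counted from the clipped-corner end (y of pencil in the frame of template between 0.04 and 0.06 m and contact force between pencil and template above 0.3 N and contact force between pencil and board above 0.1 N and z of pencil in the frame of template below 0.002 m and angle between pencil's own z axis and vertical below 0.25 rad), for 0.2 s.
3. the point touches the board and the nose touches the curved edge, pencil upright, in the third of eight stretches counted from the clipped-corner end (y of pencil in the frame of template between 0.02 and 0.04 m and contact force between pencil and template above 0.3 N and contact force between pencil and board above 0.1 N and z of pencil in the frame of template below 0.002 m and angle between pencil's own z axis and vertical below 0.25 rad), for 0.2 s.
4. the point touches the board and the nose touches the curved edge, pencil upright, in the fourth of eight stretches counted from the clipped-corner end (y of pencil in the frame of template between 0 and 0.02 m and contact force between pencil and template above 0.3 N and contact force between pencil and board above 0.1 N and z of pencil in the frame of template below 0.002 m and angle between pencil's own z axis and vertical below 0.25 rad), for 0.2 s.
5. the point touches the board and the nose touches the curved edge, pencil upright, in the fifth of eight stretches counted from the clipped-corner end (y of pencil in the frame of template between -0.02 and 0 m and contact force between pencil and template above 0.3 N and contact force between pencil and board above 0.1 N and z of pencil in the frame of template below 0.002 m and angle between pencil's own z axis and vertical below 0.25 rad), for 0.2 s.
6. the point touches the board and the nose touches the curved edge, pencil upright, in the sixth of eight stretches counted from the clipped-corner end (y of pencil in the frame of template between -0.04 and -0.02 m and contact force between pencil and template above 0.3 N and contact force between pencil and board above 0.1 N and z of pencil in the frame of template below 0.002 m and angle between pencil's own z axis and vertical below 0.25 rad), for 0.2 s.
7. the point touches the board and the nose touches the curved edge, pencil upright, in the seventh of eight stretches counted from the clipped-corner end (y of pencil in the frame of template between -0.06 and -0.04 m and contact force between pencil and template above 0.3 N and contact force between pencil and board above 0.1 N and z of pencil in the frame of template below 0.002 m and angle between pencil's own z axis and vertical below 0.25 rad), for 0.2 s.
8. the point touches the board and the nose touches the curved edge, pencil upright, in the last of eight stretches counted from the clipped-corner end (y of pencil in the frame of template between -0.098 and -0.06 m and contact force between pencil and template above 0.3 N and contact force between pencil and board above 0.1 N and z of pencil in the frame of template below 0.002 m and angle between pencil's own z axis and vertical below 0.25 rad), for 0.2 s.
At the end, for the whole second after the job is handed in: The pencil stands upright in its block again, released and still: its point within 6 mm of the hole's axis and at least 44 mm below the mouth (49 mm when fully home), leaning less than 0.12 rad (horizontal distance between pencil and stand_hole0 below 0.006 m and z of pencil in the frame of stand_hole0 below -0.044 m and angle between pencil's own z axis and vertical below 0.12 rad and linear speed of pencil below 0.02 m/s); the robot touches nothing.
It fails at once if the pencil is pressed against the template with more than 15 N (contact force between pencil and template above 15 N).
It fails at once if the pencil is pressed on the board with more than 18 N (contact force between pencil and board above 18 N).
It fails at once if the point is lifted 5 to 15 mm off the board part way along the curve (within 55 mm of the template's middle) (y of pencil in the frame of template between -0.055 and 0.055 m and x of pencil in the frame of template between 0.005 and 0.09 m and z of pencil in the frame of template between 0.005 and 0.015 m).
It fails at once if with the point down, the line strays over 12 mm from the edge part way along (z of pencil in the frame of template between -0.02 and 0.005 m and x of pencil in the frame of template below 0.11 m and ((y of pencil in the frame of template between 0.04 and 0.06 m and x of pencil in the frame of template above 0.0604 m) or (y of pencil in the frame of template between 0.02 and 0.04 m and x of pencil in the frame of template above 0.0607 m) or (y of pencil in the frame of template between 0 and 0.02 m and x of pencil in the frame of template above 0.0594 m) or (y of pencil in the frame of template between -0.02 and 0 m and x of pencil in the frame of template above 0.0481 m) or (y of pencil in the frame of template between -0.04 and -0.02 m and x of pencil in the frame of template above 0.0315 m) or (y of pencil in the frame of template between -0.06 and -0.04 m and x of pencil in the frame of template above 0.0385 m))).
It fails at once if a bystander (torch, tape measure, bulb case, wall plugs, tester) is moved more than 20 mm (distance of any of torch, tape, bulb_case, plug0, plug1, tester from where it was at the start of the episode above 0.02 m).
It also fails if it takes over 72 s, if anything falls off the work surface, if the arm or the gripper's body presses on something with over 40 N, if the wrist force passes 120 N, or if a joint passes its speed limit or range.

ROBOT

A 7-joint arm with a two-finger parallel gripper is mounted at the origin on the work surface. World frame = base frame: x ahead of the robot, y to its left, z up, the work surface at z = 0. Lengths are in m, angles in rad, forces in N, time in s.
With the tool pointing down it reaches from about 0.425 to 0.925 m from the base axis. Payload 6.8 kg.
Tool frame: the origin (TCP) lies on the centre line of the jaws, within the pads' length; the fingertips stand 25 mm ahead of it and the grasp point (between the pads) lies 6 mm ahead of it; z points along the fingers, y is the direction in which the jaws open and shut (so a half turn about z gives the same grasp; the last joint's range is limited). The gripper opens to 88 mm and grips with 3 to 60 N. Pads are 20 mm wide; open, the fingers measure 115 mm over their backs; the gripper's body (75 mm by 178 mm) begins 61 mm behind the grasp point.
Start: joints at [-1.22, 0.477, 0.022, 1.555, -0.011, 1.109, -0.083], TCP at [0.299, 0.605, 0.248] pointing down, gripper open.
Joint ranges: [-2.96, 2.96], [-0.34, 2.1], [-1.41, 1.46], [0.24, 2.44], [-1.37, 4.51], [0.17, 1.92], [-2.96, 2.96]. Speed limits (rad/s): [2.39, 2.39, 3.14, 3.14, 3.14, 3.14, 3.14].

INTERFACE

Orientations are given as a rotation vector (axis times angle).
In Python, from station import get_obs, optics, sign_off gives the robot as it stands.
- The arm moves only by the tool step_arm, never from a script. Its argument "motion" is a list of rows, each a list of 7 numbers: the gripper's target within -1 to 1 (fully open at 1, half-way at 0, shut at -1), then the shift along the tool's x, y, z in cm, then the turn, a rotation vector about the tool's x, y, z in degrees. In form: [[hand, tx, ty, tz, ax, ay, az], ...]. A call has 1 to 12 rows; each row shifts and turns the commanded pose from where the row before left it, along the tool's axes as they then stand; what a row does not reach is not made up. A row lasts 1/10 s, in which the tool goes at most 50 mm and 8.59 degrees, less where a joint would pass 70% of its speed; a pose out of reach is approached as far as the arm can. A call with a gripper value outside its range is refused whole. The fingers move at their own pace and stop on an object; "newtons" is the grip in N (left out, the last holds). Time passes only in rows, so rows that do not move let the fingers close. It gives the time, the measured TCP pose, the force and the opening at its end, in the units of the state.
- get_obs(): the state, without advancing time (a new reading comes with each control period).
- optics.grab_frame(name): name is "side" or "top"; returns a dict with "color" (384x512x3 uint8, red, green, blue), "vertical_fov" (degrees; the focal length in pixels is half the picture's height over the tangent of half this angle, whatever the lens; pixels are square), "cx", "cy" (the principal point, pixels), "D" ([k1, k2, p1, p2, k3] as OpenCV has them; the pictures are not rectified), "T" (4x4, takes a point from camera to world coordinates). Camera axes: x right, y up, looking along -z (the intrinsics and any distortion apply to the point x, -y, -z); pixel columns grow to the right and rows downward; lengths in m; the calibration is good to about 2 mm. A picture is of the moment at which its call begins. There is no depth.
- sign_off(): hands the job in, once; it reports no verdict.
The state is a dict: "t": time; "q": joint angles; "qd": joint speeds; "tau": joint torques, N m; "tool_pos": TCP position; "tool_rot": TCP orientation; "ft_force": force on the tool from outside, world axes, zero at the start; "ft_torque": the same for the moment, N m; "opening": finger opening in m.
Only numpy, scipy, OpenCV 4.12 (cv2) and the standard library are available. Lean on these libraries where they do the work, as an engineer would, in place of code of your own. Each camera call takes 0.05 s, during which the arm holds its last target. There are 200 camera calls.

## Working session

There is one attempt and no reset: what is moved stays moved. The work goes in short steps, Python scripts to look and compute and a tool call to move; the robot and the scene stay as the last step left them, time stands still between calls to the robot, and variables do not carry over. Pictures are saved under pics/ and viewed, about 8 in all and at most 12, crops included, and the job is handed in when it is done.

Besides the shell and the picture viewer there is one more tool, called after ">>>" as a command line: name --pt "numbers of a row" for each row, then --argument value for the rest. step_arm: Moves the arm, as the interface text tells. Its arguments: {"type":"object","properties":{"motion":{"type":"array"},"newtons":{"type":"number"}},"required":["motion"]}

```bash
mkdir -p pics; ls
python3 - <<'E'
from station import get_obs, optics
import cv2, numpy as np
o=get_obs()
for k,v in o.items(): print(k,np.round(v,4))
for n in ("side","top"):
    f=optics.grab_frame(n); np.savez(f"pics/{n}0.npz",**f)
    cv2.imwrite(f"pics/{n}0.png",f["color"][:,:,::-1])
    print(n,f["vertical_fov"],f["cx"],f["cy"],f["D"],np.round(f["T"],3).tolist())
E
```

```text
pics
t 0.0
q [-1.2201  0.4778  0.0223  1.5564 -0.0115  1.1093 -0.0831]
qd [ 0.      0.0006  0.0011 -0.      0.0019  0.0003  0.0002]
tau [ 6.00000e-04 -5.82862e+01  1.53520e+00 -2.72604e+01 -5.42000e-02
  1.70000e-02  1.00000e-04]
tool_pos [0.2987 0.6047 0.2467]
tool_rot [-7.142e-01 -3.059e+00  2.700e-03]
ft_force [-0.3759  0.3554 -0.3635]
ft_torque [-0.0253 -0.0369  0.0441]
opening 0.0879
side 51.2021030784188 256.509633412034 183.51907096013693 [-0.08060471  0.          0.          0.          0.        ] [[0.868, 0.339, -0.363, 0.112], [-0.497, 0.574, -0.651, -0.758], [-0.012, 0.745, 0.666, 0.845], [0.0, 0.0, 0.0, 1.0]]
top 53.955667213168084 253.3104987616606 191.2970754699022 [-0.10241262  0.          0.          0.          0.        ] [[-0.014, 0.989, -0.149, 0.393], [-1.0, -0.018, -0.023, -0.027], [-0.025, 0.148, 0.989, 1.003], [0.0, 0.0, 0.0, 1.0]]
```

View pics/top0.png

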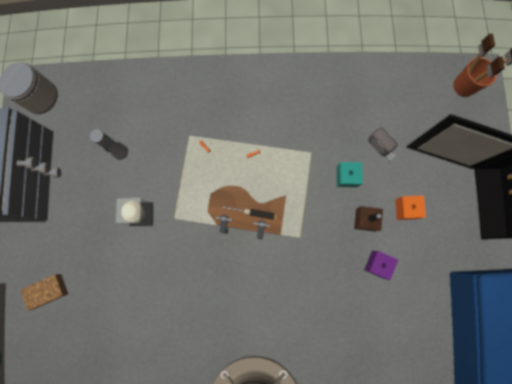

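View pics/side0.png

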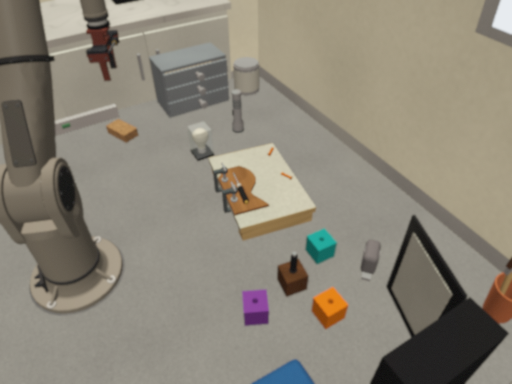

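```bash
cat > h.py <<'E'
import numpy as np, cv2
from station import get_obs, optics
def load(n): return dict(np.load(f"pics/{n}.npz"))
def K(f):
    F=192/np.tan(np.radians(float(f["vertical_fov"]))/2)
    return np.array([[F,0,f["cx"]],[0,F,f["cy"]],[0,0,1.]])
S=np.diag([1.,-1,-1])
def proj(f,P):
    T=f["T"]; R=S@T[:3,:3].T
    return cv2.projectPoints(np.atleast_2d(P).astype(float),cv2.Rodrigues(R)[0],-R@T[:3,3],K(f),np.array(f["D"]))[0][:,0]
def unproj(f,uv,z):
    u=cv2.undistortPoints(np.array(uv,float).reshape(-1,1,2),K(f),np.array(f["D"]))[:,0]
    d=np.c_[u,np.ones(len(u))]@S@f["T"][:3,:3].T; c=f["T"][:3,3]
    return c+d*((np.array(z)-c[2])/d[:,2])[:,None]
def crop(f,x0,y0,x1,y1,s,name):
    c=cv2.resize(f["color"][y0:y1,x0:x1,::-1],None,fx=s,fy=s,interpolation=cv2.INTER_CUBIC)
    cv2.imwrite("pics/"+name+".png",c)
def snap(n,name):
    f=optics.grab_frame(n); np.savez("pics/"+name,**f); return f
E
python3 - <<'E'
from h import *
t=load("top0"); s=load("side0")
a=cv2.resize(t["color"][130:245,170:315],None,fx=5,fy=5,interpolation=cv2.INTER_CUBIC)
cv2.imwrite("pics/c1.png",a[:,:,::-1])
b=np.hstack([cv2.resize(t["color"][190:250,340:400],(400,400),interpolation=cv2.INTER_CUBIC),cv2.resize(s["color"][245:305,265:325],(400,400),interpolation=cv2.INTER_CUBIC)])
cv2.imwrite("pics/c2.png",b[:,:,::-1])
E
```

```text
(no output)
```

View pics/c1.png

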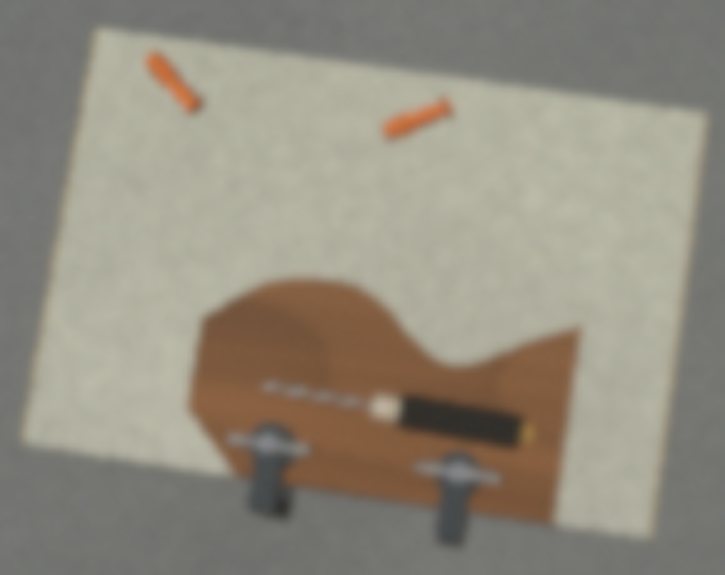

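View pics/c2.png

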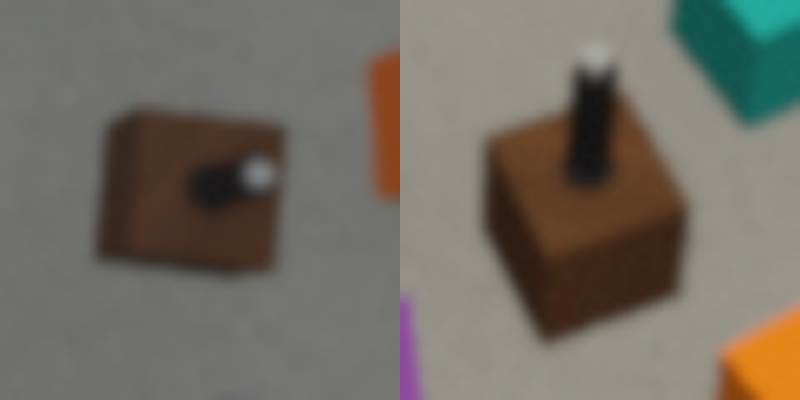

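Run:
```python
from h import *
t=load("top0"); s=load("side0")
# template contour
c=t["color"][150:245,195:305].astype(np.float32); k=10
d=c[:,:,0]-c[:,:,2]; D=cv2.resize(d,None,fx=k,fy=k,interpolation=cv2.INTER_CUBIC)
print("levels board",np.median(d[5:15,40:100]),"brown",np.median(d[45:50,25:40]))
lev=(np.median(d[5:15,40:100])+np.median(d[45:50,25:40]))/2
m=(D>lev).astype(np.uint8)
cs,_=cv2.findContours(m,cv2.RETR_EXTERNAL,cv2.CHAIN_APPROX_NONE)
cs=max(cs,key=cv2.contourArea)[:,0]
uv=(cs+.5)/k-.5+[195,150]
W=unproj(t,uv,np.full(len(uv),.067))[:,:2]
# initial pose from corners
px=np.array([[555,523],[190,408],[237,478]])/5-.4+[170,130]
Q=unproj(t,px,np.full(3,.067))[:,:2]; L=np.array([[-.06,-.095],[-.03,.095],[-.06,.065]])
def kab(L,Q):
    H=(L-L.mean(0)).T@(Q-Q.mean(0)); a=np.arctan2(H[0,1]-H[1,0],H[0,0]+H[1,1]); R=np.array([[np.cos(a),-np.sin(a)],[np.sin(a),np.cos(a)]])
    return a,R,Q.mean(0)-R@L.mean(0)
a,R,o=kab(L,Q); print("template corners",np.degrees(a),o,(R@L.T).T+o-Q)
# refine on ends + clip + curve
from scipy.optimize import least_squares
def loc(p): 
    R=np.array([[np.cos(p[0]),-np.sin(p[0])],[np.sin(p[0]),np.cos(p[0])]]); return (W-p[1:])@R
l0=loc([a,*o])
e1=(abs(l0[:,1]-.095)<.004)&(l0[:,0]>-.022)&(l0[:,0]<.015)
e2=(abs(l0[:,1]+.095)<.004)&(l0[:,0]>-.05)&(l0[:,0]<.03)
e3=(abs(l0[:,0]+.06)<.004)&((abs(l0[:,1])<.03)|((l0[:,1]<-.06)&(l0[:,1]>-.088)))
def res(p):
    l=loc(p); return np.r_[(l[e1,1]-.095)/np.sqrt(e1.sum()),(l[e2,1]+.095)/np.sqrt(e2.sum()),(l[e3,0]+.06)/np.sqrt(e3.sum())]*1e3
r=least_squares(res,[a,*o],loss="soft_l1"); p=r.x
print("refined",np.degrees(p[0]),p[1:],e1.sum(),e2.sum(),e3.sum(),np.sqrt(np.sum(r.fun**2)))
l=loc(p); cur=l[(l[:,0]>.0)&(abs(l[:,1])<.0945)]
ys=np.arange(-.09,.0901,.01)
xs=np.array([np.median(cur[abs(cur[:,1]-y)<.001,0]) for y in ys])
nom=.03+.017*np.sin(2*np.pi*ys/.15)
print(np.round(np.c_[ys,xs,nom,xs-nom]*1e3,1))
np.savez("pics/tmpl.npz",p=p,ys=ys,xs=xs,cur=cur)
# board corners
px=np.array([[97,28],[707,112],[652,540],[22,442]])/5-.4+[170,130]
B=unproj(t,px,np.full(4,.058)); print("board",B.round(4).tolist(),[np.linalg.norm(B[i]-B[i-1]).round(4) for i in range(4)])
# pencil
ct=np.array([378.7,215.95])-.4; cs_=np.array([294.25,252.5])-.4
print("cap@.124 top",unproj(t,ct,[.124]),"side",unproj(s,cs_,[.124]))
print("collar top",unproj(t,np.array([371.5,217.9])-.4,[.060]),"side",unproj(s,np.array([293.2,272])-.4,[.062]))
bt=np.array([[140,110],[285,128],[273,270],[125,262]])*.15+[340,190]-.4
bs=np.array([[487,140],[615,88],[687,207],[547,262]])*.15+[205,245]-.4
for f,b in((t,bt),(s,bs)):
    q=unproj(f,b,np.full(4,.058))[:,:2]; print("stand",q.mean(0),[np.linalg.norm(q[i]-q[i-1]).round(3) for i in range(4)],[np.degrees(np.arctan2(*(q[i]-q[i-1])[::-1])).round(1) for i in range(4)])
```

```text
levels board 18.0 brown 57.0
template corners -9.246129846975355 [0.49924892 0.01270674] [[-0.00038335 -0.00077595]
 [-0.00025985  0.00099181]
 [ 0.0006432  -0.00021586]]
refined -9.62117428061404 [0.50008613 0.01349679] 144 318 351 1.2922712632822082
[[-90.   37.   40.   -3. ]
 [-80.   32.4  33.5  -1.1]
 [-70.   27.6  26.5   1.1]
 [-60.   21.2  20.    1.2]
 [-50.   14.9  15.3  -0.4]
 [-40.   10.6  13.1  -2.5]
 [-30.   10.5  13.8  -3.3]
 [-20.   14.4  17.4  -2.9]
 [-10.   21.6  23.1  -1.5]
 [ -0.   31.   30.    1. ]
 [ 10.   38.1  36.9   1.2]
 [ 20.   42.2  42.6  -0.4]
 [ 30.   43.4  46.2  -2.7]
 [ 40.   43.1  46.9  -3.8]
 [ 50.   42.3  44.7  -2.4]
 [ 60.   39.6  40.   -0.4]
 [ 70.   34.5  33.5   0.9]
 [ 80.   26.   26.5  -0.5]
 [ 90.   17.   20.   -3. ]]
board [[0.6863, 0.1616, 0.058], [0.6343, -0.1546, 0.058], [0.4162, -0.1191, 0.058], [0.47, 0.1973, 0.058]] [np.float64(0.2192), np.float64(0.3204), np.float64(0.221), np.float64(0.321)]
cap@.124 top [[ 0.46205993 -0.29817174  0.124     ]] side [[ 0.46225215 -0.29941049  0.124     ]]
collar top [[ 0.46260375 -0.29933535  0.06      ]] side [[ 0.45792108 -0.30725712  0.062     ]]
stand [ 0.46042792 -0.29824855] [np.float64(0.058), np.float64(0.056), np.float64(0.054), np.float64(0.056)] [np.float64(-8.6), np.float64(-98.2), np.float64(171.7), np.float64(85.7)]
stand [ 0.46014477 -0.30165952] [np.float64(0.055), np.float64(0.053), np.float64(0.057), np.float64(0.055)] [np.float64(80.0), np.float64(-4.3), np.float64(-97.5), np.float64(174.0)]
```

Run:
```python
from h import *
from scipy.ndimage import map_coordinates
P0=np.array([.4622,-.299,0])
for n in("side0","top0"):
    f=load(n); g=f["color"].astype(float).sum(2)
    for z in (.07,.075,.08,.085,.09,.095,.10,.105,.11):
        a,b=proj(f,[P0+[0,0,z-.004],P0+[0,0,z+.004]]); ax=(b-a)/np.linalg.norm(b-a); nn=np.array([-ax[1],ax[0]])
        c=(a+b)/2; w=np.arange(-8,8.01,.25)
        pr=np.mean([map_coordinates(g,[c[1]+nn[1]*w+ax[1]*j,c[0]+nn[0]*w+ax[0]*j],order=1) for j in(-.5,0,.5)],0)
        mid=pr[20:45]; lo=mid.min(); bl=np.median(pr[10:18]);br=np.median(pr[-18:-10])
        h=(lo+(bl+br)/2)/2
        i0=np.argmin(pr[16:49])+16
        L=[i for i in range(i0) if pr[i]>lo+(bl-lo)/2]; R=[i for i in range(i0,len(w)) if pr[i]>lo+(br-lo)/2]
        # horizontal mm per px along nn
        dist=np.linalg.norm(f["T"][:3,3]-(P0+[0,0,z])); mm=dist/K(f)[0,0]*1e3
        if L and R: print(n,z,"bg",bl.round(),br.round(),"lo",lo.round(),"width mm",round((w[R[0]]-w[L[-1]])*mm,1),"ctr px",(w[R[0]]+w[L[-1]])/2)
```

```text
side0 0.07 bg 209.0 186.0 lo 61.0 width mm 15.7 ctr px 0.25
side0 0.075 bg 207.0 181.0 lo 58.0 width mm 15.0 ctr px 0.375
side0 0.08 bg 211.0 175.0 lo 60.0 width mm 15.5 ctr px 0.25
side0 0.085 bg 263.0 174.0 lo 61.0 width mm 15.5 ctr px 0.25
side0 0.09 bg 346.0 181.0 lo 63.0 width mm 15.4 ctr px 0.25
side0 0.095 bg 398.0 208.0 lo 61.0 width mm 15.4 ctr px 0.5
side0 0.1 bg 416.0 270.0 lo 73.0 width mm 14.7 ctr px 0.375
side0 0.105 bg 421.0 343.0 lo 123.0 width mm 15.8 ctr px 0.375
side0 0.11 bg 425.0 382.0 lo 212.0 width mm 15.7 ctr px 0.375
top0 0.07 bg 153.0 133.0 lo 75.0 width mm 17.4 ctr px 0.125
top0 0.075 bg 154.0 134.0 lo 74.0 width mm 16.7 ctr px 0.25
top0 0.08 bg 154.0 135.0 lo 74.0 width mm 16.0 ctr px 0.125
top0 0.085 bg 155.0 137.0 lo 80.0 width mm 16.5 ctr px 0.25
top0 0.09 bg 155.0 138.0 lo 91.0 width mm 17.1 ctr px 0.125
top0 0.095 bg 153.0 139.0 lo 105.0 width mm 17.6 ctr px 0.25
top0 0.1 bg 152.0 140.0 lo 118.0 width mm 5.6 ctr px 2.875
top0 0.105 bg 151.0 140.0 lo 131.0 width mm 4.4 ctr px 3.375
top0 0.11 bg 151.0 142.0 lo 150.0 width mm 6.2 ctr px 4.0
```

>>> step_arm --pt "1 -4.6 -0.65 0 0 0 4" --pt "1 -4.6 -0.65 0 0 0 4" --pt "1 -4.55 -0.65 0 0 0 4" --pt "1 -4.5 -0.65 0 0 0 4" --pt "1 -4.5 -0.65 0 0 0 4" --pt "1 -4.45 -0.65 0 0 0 4" --pt "1 -4.4 -0.65 0 0 0 4" --pt "1 -4.4 -0.65 0 0 0 4" --pt "1 -4.35 -0.65 0 0 0 4" --pt "1 -4.3 -0.65 0 0 0 4" --pt "1 -4.3 -0.65 0 0 0 4" --pt "1 -4.3 -0.65 0 0 0 4"

```text
t: 1.3
tool_pos: [0.589, 0.169, 0.2473]
tool_rot: [-1.901, -2.501, 0.001]
ft_force: [-0.8, 0.2, 0.4]
opening: 0.0878
```

>>> step_arm --pt "1 -4.2 -0.65 0 0 0 4" --pt "1 -4.2 -0.65 0 0 0 4" --pt "1 -4.2 -0.65 0 0 0 4" --pt "1 -4.1 -0.65 0 0 0 4" --pt "1 -4.1 -0.65 0 0 0 4" --pt "1 -4.1 -0.65 0 0 0 4" --pt "1 -4.0 -0.65 0 0 0 4" --pt "1 -4.0 -0.65 0 0 0 4" --pt "1 -4.0 -0.65 0 0 0 4" --pt "1 -3.9 -0.65 0 0 0 4" --pt "1 -3.9 -0.65 0 0 0 4" --pt "1 -3.9 -0.65 0 0 0 4"

```text
t: 2.5
tool_pos: [0.4638, -0.2916, 0.2474]
tool_rot: [-2.754, -1.512, 0.0]
ft_force: [-0.1, -0.6, -0.6]
opening: 0.0879
```

```bash
cat >> h.py <<'E'
def delta(target,psi=None):
    """tool shift (cm) and z turn (deg) from measured pose to target TCP / tool-y azimuth; also tilt"""
    from scipy.spatial.transform import Rotation as R_
    o=get_obs(); R=R_.from_rotvec(o["tool_rot"]).as_matrix()
    ps=np.degrees(np.arctan2(R[1,1],R[0,1]))
    print("t",round(o["t"],2),"pos",np.round(o["tool_pos"],4),"psi",ps.round(2),"zaxis",R[:,2].round(4),"F",np.round(o["ft_force"],2),"open",round(o["opening"],4))
    print("shift cm",((np.array(target)-o["tool_pos"])@R*100).round(2),"az",None if psi is None else round(ps-psi,1))
E
python3 -c "
from h import *
delta([.4622,-.299,.18],-35)"
```

```text
t 2.5 pos [ 0.4638 -0.2916  0.2474] psi -32.45 zaxis [-3.e-04  0.e+00 -1.e+00] F [-0.11 -0.61 -0.62] open 0.0879
shift cm [-0.71  0.26  6.74] az 2.6
```

>>> step_arm --pt "1 -0.7 0.25 0 0 0 2.5" --pt "1 0 0 4.5 0 0 0" --pt "1 0 0 4.5 0 0 0" --pt "1 0 0 3 0 0 0" --pt "1 0 0 2 0 0 0" --pt "1 0 0 1 0 0 0" --pt "1 0 0 0 0 0 0"

```text
t: 3.2
tool_pos: [0.4628, -0.2969, 0.0965]
tool_rot: [-2.782, -1.456, 0.002]
ft_force: [0.6, 1.3, 0.3]
opening: 0.0881
```

Run:
```python
from h import *
delta([.4622,-.299,.097],-35)
t=snap("top","top1"); s=snap("side","side1")
b=np.hstack([cv2.resize(t["color"][175:255,330:410],(400,400),interpolation=cv2.INTER_CUBIC),cv2.resize(s["color"][225:305,255:335],(400,400),interpolation=cv2.INTER_CUBIC)])
cv2.imwrite("pics/c3.png",b[:,:,::-1])
```

```text
t 3.2 pos [ 0.4628 -0.2969  0.0965] psi -34.76 zaxis [-0.0022  0.0011 -1.    ] F [0.57 1.27 0.28] open 0.0881
shift cm [-0.21  0.06 -0.05] az 0.2
```

View pics/c3.png

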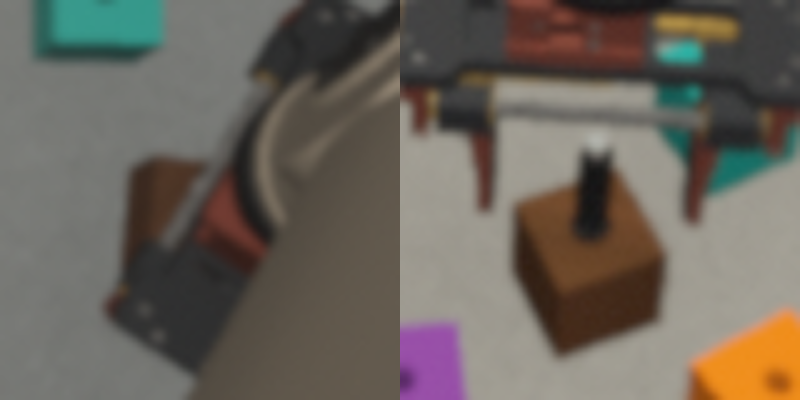

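The side crop shows the pencil (597,190) standing between the fingers (tips at 485 and 692), clear of the block. I'll close lightly first to read the opening.

>>> step_arm --pt "0 -0.2 0 0 0 0 0" --pt "-0.5 0 0 0 0 0 0" --pt "-1 0 0 0 0 0 0" --pt "-1 0 0 0 0 0 0" --pt "-1 0 0 0 0 0 0" --pt "-1 0 0 0 0 0 0" --pt "-1 0 0 0 0 0 0" --pt "-1 0 0 0 0 0 0" --newtons 6

```text
t: 4.1
tool_pos: [0.4621, -0.2993, 0.0976]
tool_rot: [-2.784, -1.456, 0.0]
ft_force: [0.1, -0.4, -0.8]
opening: 0.0273
```

>>> step_arm --pt "-1 0 0 0 0 0 0" --pt "-1 0 0 0 0 0 0" --pt "-1 0 0 0 0 0 0" --pt "-1 0 0 0 0 0 0"

```text
t: 4.5
tool_pos: [0.4622, -0.2994, 0.0977]
tool_rot: [2.784, 1.456, 0.0]
ft_force: [0.9, 0.5, 0.4]
opening: 0.0185
```

>>> step_arm --pt "-1 0 0 0 0 0 0" --pt "-1 0 0 0 0 0 0" --pt "-1 0 0 0 0 0 0"

```text
t: 4.8
tool_pos: [0.4622, -0.2994, 0.0977]
tool_rot: [2.784, 1.456, 0.0]
ft_force: [1.0, -0.7, -0.8]
opening: 0.0185
```

Opening of 18.5 mm means corners, about 24° off a flat. The earlier widths and the block's yaw favour −10.6°; I'll turn there.

>>> step_arm --pt "-0.3 0 0 0 0 0 0" --pt "-0.3 0 0 0 0 0 0" --pt "-0.3 0 0 0 0 0 -8" --pt "-0.3 0 0 0 0 0 -8" --pt "-0.3 0 0 0 0 0 -8" --pt "-1 0 0 0 0 0 0" --pt "-1 0 0 0 0 0 0" --pt "-1 0 0 0 0 0 0" --pt "-1 0 0 0 0 0 0" --pt "-1 0 0 0 0 0 0" --pt "-1 0 0 0 0 0 0"

```text
t: 5.9
tool_pos: [0.462, -0.2993, 0.0976]
tool_rot: [-2.421, -2.002, 0.0]
ft_force: [-1.2, -0.3, 0.6]
opening: 0.0193
```

```bash
python3 -c "
from h import *
delta([.4622,-.299,.097],-9.6)"
```

```text
t 5.9 pos [ 0.462  -0.2993  0.0976] psi -10.81 zaxis [-2.e-04 -1.e-04 -1.e+00] F [-1.16 -0.33  0.58] open 0.0193
shift cm [0.04 0.01 0.06] az -1.2
```

>>> step_arm --pt "-1 0 0 0 0 0 0" --pt "-1 0 0 0 0 0 0" --pt "-1 0 0 0 0 0 0"

```text
t: 6.2
tool_pos: [0.4621, -0.2993, 0.0976]
tool_rot: [-2.42, -2.003, -0.0]
ft_force: [-1.1, -0.1, 1.3]
opening: 0.0189
```

>>> step_arm --pt "-0.3 0 0 0 0 0 0" --pt "-0.3 0 0 0 0 0 0" --pt "-0.3 0 0 0 0 0 -8.5" --pt "-0.3 0 0 0 0 0 -8.5" --pt "-0.3 0 0 0 0 0 -8.5" --pt "-0.3 0 0 0 0 0 -8.5" --pt "-1 0 0 0 0 0 0" --pt "-1 0 0 0 0 0 0" --pt "-1 0 0 0 0 0 0" --pt "-1 0 0 0 0 0 0" --pt "-1 0 0 0 0 0 0" --pt "-1 0 0 0 0 0 0"

```text
t: 7.4
tool_pos: [0.4621, -0.2993, 0.0976]
tool_rot: [-1.73, -2.623, 0.0]
ft_force: [-0.3, -0.2, -0.1]
opening: 0.0138
```

>>> step_arm --pt "-1 0 0 0 0 0 0" --pt "-1 0 0 0 0 0 0" --pt "-1 0 0 0 0 0 0" --pt "-1 0 0 0 0 0 0"

```text
t: 7.8
tool_pos: [0.462, -0.2993, 0.0976]
tool_rot: [-1.729, -2.623, -0.0]
ft_force: [-0.2, 0.4, 0.6]
opening: 0.0137
```

>>> step_arm --pt "-1 0 0 0 0 0 0" --pt "-1 0 0 0 0 0 0" --pt "-1 0 0 -1 0 0 0" --pt "-1 0 0 -3 0 0 0" --pt "-1 0 0 -4 0 0 0" --pt "-1 0 0 -4 0 0 0" --pt "-1 0 0 0 0 0 0" --newtons 50

```text
t: 8.5
tool_pos: [0.4646, -0.3012, 0.2237]
tool_rot: [1.725, 2.614, 0.003]
ft_force: [0.2, -0.7, -0.4]
opening: 0.014
```

```bash
cat >> h.py <<'E'
def axis_path():
    from scipy.interpolate import UnivariateSpline
    z=np.load("pics/tmpl.npz"); p=z["p"]; c=z["cur"]; 
    c=c[np.argsort(c[:,1])]; yy=np.unique(np.round(c[:,1],3)); xx=np.array([np.median(c[abs(c[:,1]-v)<6e-4,0]) for v in yy])
    k=abs(yy)<.0925; sp=UnivariateSpline(yy[k],xx[k],k=4,s=k.sum()*(3e-4)**2)
    y=np.arange(.093,-.0931,-.0005); x=sp(y); d=sp.derivative()(y); n=np.c_[np.ones_like(d),-d]/np.hypot(1,d)[:,None]
    return p,np.c_[x,y]+.004*n,n
def t2w(p,q):
    R=np.array([[np.cos(p[0]),-np.sin(p[0])],[np.sin(p[0]),np.cos(p[0])]]); return q@R.T+p[1:]
def w2t(p,q):
    R=np.array([[np.cos(p[0]),-np.sin(p[0])],[np.sin(p[0]),np.cos(p[0])]]); return (q-p[1:])@R
E
python3 - <<'E'
from h import *
p,A,n=axis_path()
for y in np.arange(.09,-.0921,-.01):
    i=np.argmin(abs(A[:,1]-y)); print(A[i].round(4)*1e3,n[i].round(2),end="; ")
print()
i=np.argmin(abs(A[:,1]-.085)); g=A[i]+.012*n[i]; w=t2w(p,g); print(A[i],g,w)
delta([*w,.2176],-9.6)
f=snap("side","side2"); crop(f,190,150,350,300,4,"c4")
E
```

```text
[22.7 89.8] [0.72 0.7 ]; [31.6 80.1] [0.77 0.64]; [38.9 70.1] [0.85 0.52]; [43.8 59.8] [0.94 0.34]; [46.3 50.1] [0.99 0.16]; [47.2 40.2] [1.   0.05]; [47.4 29.9] [ 1.   -0.03]; [46.4 20.2] [ 0.98 -0.2 ]; [42.8 10.1] [ 0.88 -0.47]; [35.7 -0.1] [ 0.77 -0.64]; [ 26.7 -10.2] [ 0.75 -0.66]; [ 18.9 -20.2] [ 0.84 -0.54]; [ 14.7 -29.8] [ 0.98 -0.2 ]; [ 15.2 -39.9] [0.96 0.27]; [ 19.7 -50. ] [0.87 0.49]; [ 25.8 -59.8] [0.84 0.54]; [ 32.1 -70. ] [0.86 0.51]; [ 37.3 -79.9] [0.91 0.4 ]; [ 40.8 -90.1] [0.97 0.23]; 
[0.0270668  0.08521891] [0.03586837 0.09337565] [0.55105614 0.09956425]
t 8.5 pos [ 0.4646 -0.3012  0.2237] psi 23.18 zaxis [ 0.0092 -0.0039 -1.    ] F [ 0.2  -0.66 -0.38] open 0.014
shift cm [33.45 23.71  0.53] az 32.8
```

View pics/c4.png

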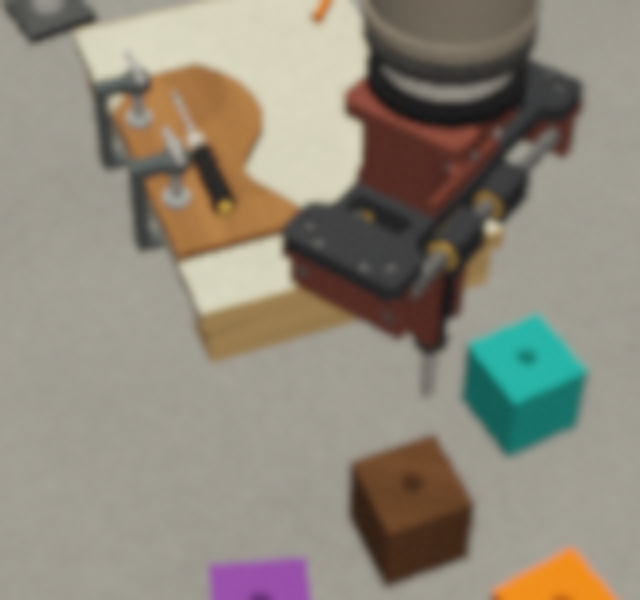

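>>> step_arm --pt "-1 3.7 2.6 0 0 0 0" --pt "-1 3.7 2.6 0 0 0 0" --pt "-1 3.7 2.6 0 0 0 0" --pt "-1 3.7 2.6 0 0 0 0" --pt "-1 3.7 2.6 0 0 0 0" --pt "-1 3.7 2.6 0 0 0 0" --pt "-1 3.7 2.6 0 0 0 0" --pt "-1 3.7 2.6 0 0 0 0" --pt "-1 3.7 2.6 0 0 0 0" --pt "-1 0 0 0 0 0 8.2" --pt "-1 0 0 0 0 0 8.2" --pt "-1 0 0 0 0 0 8.2"

```text
t: 9.75
tool_pos: [0.5449, 0.0992, 0.2164]
tool_rot: [-2.253, -2.188, 0.004]
ft_force: [0.1, -0.2, 0.2]
opening: 0.0135
```

>>> step_arm --pt "-1 0 0 0 0 0 8.2" --pt "-1 0 0 2 0 0 0" --pt "-1 0 0 2 0 0 0" --pt "-1 0 0 0 0 0 0" --pt "-1 0 0 0 0 0 0"

```text
t: 10.25
tool_pos: [0.5452, 0.0988, 0.1771]
tool_rot: [-2.399, -2.028, 0.003]
ft_force: [-0.2, -0.4, 0.0]
opening: 0.0138
```

Run:
```python
from h import *
delta([0.55105614, 0.09956425,.150],-9.6)
f=snap("side","side3"); t=snap("top","top3")
b=np.hstack([cv2.resize(t["color"][120:240,150:270],(390,390),interpolation=cv2.INTER_CUBIC),cv2.resize(f["color"][100:200,190:290],(390,390),interpolation=cv2.INTER_CUBIC)])
cv2.imwrite("pics/c5.png",b[:,:,::-1])
```

```text
t 10.25 pos [0.5452 0.0988 0.1771] psi -9.59 zaxis [-2.e-03 -7.e-04 -1.e+00] F [-0.19 -0.44  0.  ] open 0.0138
shift cm [0.18 0.56 2.71] az 0.0
```

View pics/c5.png

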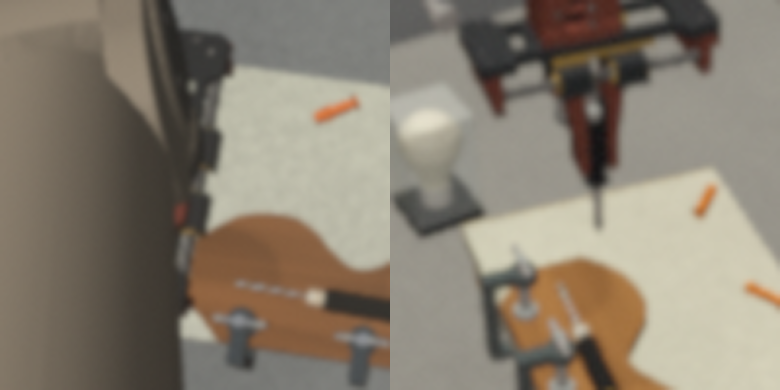

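>>> step_arm --pt "-1 0.2 0.55 1.2 0 0 0" --pt "-1 0 0 1.0 0 0 0" --pt "-1 0 0 0.4 0 0 0" --pt "-1 0 0 0.1 0 0 0" --pt "-1 0 0 0 0 0 0" --pt "-1 0 0 0 0 0 0"

```text
t: 10.95
tool_pos: [0.5518, 0.1, 0.1509]
tool_rot: [2.399, 2.028, 0.001]
ft_force: [0.3, 0.2, -0.3]
opening: 0.0139
```

Run:
```python
from h import *
delta([0.55105614, 0.09956425,.1466],-9.6)
s=load("side3"); print(proj(s,[[.5452,.0988,.0885]]))
```

```text
t 10.95 pos [0.5518 0.1    0.1509] psi -9.59 zaxis [ 3.e-04  1.e-04 -1.e+00] F [ 0.28  0.19 -0.26] open 0.0139
shift cm [-0.06 -0.06  0.43] az 0.0
[[243.11040793 159.00521752]]
```

>>> step_arm --pt "-1 0 0 0.2 0 0 0" --pt "-1 0 0 0.15 0 0 0" --pt "-1 0 0 0 0 0 0" --pt "-1 0 0 0 0 0 0"

```text
t: 11.35
tool_pos: [0.5516, 0.1, 0.1472]
tool_rot: [-2.399, -2.028, -0.0]
ft_force: [-0.2, -0.5, -0.7]
opening: 0.0138
```

>>> step_arm --pt "-1 0 0 0.05 0 0 0" --pt "-1 0 0 0 0 0 0" --pt "-1 0 0 0 0 0 0"

```text
t: 11.65
tool_pos: [0.5516, 0.1, 0.1467]
tool_rot: [-2.399, -2.028, -0.0]
ft_force: [0.8, 0.6, 0.1]
opening: 0.0137
```

>>> step_arm --pt "-1 0 0 0.05 0 0 0" --pt "-1 0 0 0 0 0 0" --pt "-1 0 0 0 0 0 0"

```text
t: 11.95
tool_pos: [0.5517, 0.1, 0.1462]
tool_rot: [2.399, 2.028, 0.0]
ft_force: [0.1, 0.0, 0.5]
opening: 0.0134
```

>>> step_arm --pt "-1 0 0 0.05 0 0 0" --pt "-1 0 0 0 0 0 0" --pt "-1 0 0 0 0 0 0"

```text
t: 12.25
tool_pos: [0.5518, 0.1, 0.1459]
tool_rot: [2.399, 2.028, 0.001]
ft_force: [-1.4, 0.3, 3.8]
opening: 0.0139
```

>>> step_arm --pt "-1 0 0 0.04 0 0 0" --pt "-1 0 0 0 0 0 0" --pt "-1 0 0 0 0 0 0"

```text
t: 12.55
tool_pos: [0.5518, 0.1, 0.1456]
tool_rot: [-2.399, -2.028, -0.001]
ft_force: [-1.3, -0.5, 6.9]
opening: 0.0136
```

>>> step_arm --pt "-1 -0.2 -0.22 -0.015 0 0 0" --pt "-1 -0.2 -0.22 0 0 0 0" --pt "-1 -0.2 -0.22 0 0 0 0" --pt "-1 0 0 0 0 0 0" --pt "-1 0 0 0 0 0 0"

```text
t: 13.05
tool_pos: [0.5435, 0.0946, 0.1456]
tool_rot: [-2.399, -2.027, 0.002]
ft_force: [-0.5, -0.6, 6.7]
opening: 0.0138
```

```bash
cat >> h.py <<'E'
def where():
    o=get_obs(); p,A,n=axis_path(); q=w2t(p,o["tool_pos"][:2]); i=np.argmin(np.hypot(*(A-q).T))
    R=np.array([[np.cos(p[0]),-np.sin(p[0])],[np.sin(p[0]),np.cos(p[0])]]); F=o["ft_force"]; Ft=F[:2]@R
    print("t",round(o["t"],2),"tmpl xy mm",(q*1e3).round(2),"z",round(o["tool_pos"][2],4),"gap to path mm",round((q-A[i])@n[i]*1e3,2),"n",n[i].round(2),"Fn",round(Ft@n[i],2),"Ftan",round(Ft@[-n[i,1],n[i,0]],2),"Fz",round(F[2],2))
E
python3 -c "
from h import *
where()"
```

```text
t 13.05 tmpl xy mm [29.3  87.22] z 0.1456 gap to path mm 3.0 n [0.73 0.68] Fn -0.74 Ftan -0.18 Fz 6.66
```

>>> step_arm --pt "-1 -0.1 -0.1 -0.015 0 0 0" --pt "-1 0 0 0 0 0 0" --pt "-1 0 0 0 0 0 0"

```text
t: 13.35
tool_pos: [0.5428, 0.0941, 0.1457]
tool_rot: [-2.399, -2.028, 0.001]
ft_force: [0.6, -0.4, 5.2]
opening: 0.0137
```

>>> step_arm --pt "-1 -0.04 -0.04 0 0 0 0" --pt "-1 0 0 0 0 0 0" --pt "-1 0 0 0 0 0 0"

```text
t: 13.65
tool_pos: [0.5426, 0.094, 0.1457]
tool_rot: [2.399, 2.028, 0.0]
ft_force: [1.7, 1.2, 5.4]
opening: 0.0139
```

>>> step_arm --pt "-1 -0.04 -0.04 0 0 0 0" --pt "-1 0 0 0 0 0 0" --pt "-1 0 0 0 0 0 0"

```text
t: 13.95
tool_pos: [0.5423, 0.0938, 0.1457]
tool_rot: [2.399, 2.028, 0.001]
ft_force: [2.6, 0.5, 4.6]
opening: 0.0138
```

```bash
python3 -c "
from h import *
where()"
```

```text
t 13.95 tmpl xy mm [28.19 86.24] z 0.1457 gap to path mm 1.52 n [0.73 0.68] Fn 2.48 Ftan -1.01 Fz 4.61
```

Run:
```python
from h import *
p,A,n=axis_path()
s=np.r_[0,np.cumsum(np.hypot(*np.diff(A,axis=0).T))]
i0=np.argmin(np.hypot(*(A-[.0271,.0852]).T)); s0=s[i0]
S_=np.arange(s0,s[-1],.0016)
x=np.interp(S_,s,A[:,0])*100; y=np.interp(S_,s,A[:,1])*100
for k in range(0,len(S_)-1,10):
    j=min(k+10,len(S_)-1); nn=n[np.argmin(abs(s-S_[j]))]
    print(k//10,"y->",(y[j]*10).round(1),"n",nn.round(2)," ".join(f"{y[m+1]-y[m]:.3f},{x[m+1]-x[m]:.3f}" for m in range(k,j)))
```

```text
0 y-> 72.8 n [0.83 0.56] -0.118,0.108 -0.119,0.107 -0.120,0.106 -0.121,0.104 -0.123,0.102 -0.124,0.101 -0.126,0.098 -0.128,0.096 -0.130,0.094 -0.132,0.091
1 y-> 58.5 n [0.95 0.31] -0.134,0.088 -0.136,0.085 -0.138,0.082 -0.140,0.078 -0.142,0.074 -0.144,0.070 -0.146,0.066 -0.148,0.061 -0.150,0.057 -0.151,0.052
2 y-> 42.8 n [1.   0.07] -0.153,0.047 -0.154,0.043 -0.155,0.038 -0.157,0.033 -0.157,0.029 -0.158,0.025 -0.159,0.021 -0.159,0.018 -0.159,0.015 -0.160,0.012
3 y-> 26.8 n [ 1.   -0.07] -0.160,0.010 -0.160,0.008 -0.160,0.007 -0.160,0.005 -0.160,0.004 -0.160,0.002 -0.160,-0.000 -0.160,-0.002 -0.160,-0.005 -0.160,-0.009
4 y-> 11.4 n [ 0.9  -0.44] -0.160,-0.012 -0.159,-0.017 -0.158,-0.022 -0.158,-0.028 -0.156,-0.034 -0.155,-0.041 -0.153,-0.048 -0.150,-0.054 -0.148,-0.061 -0.145,-0.067
5 y-> -1.7 n [ 0.76 -0.65] -0.142,-0.073 -0.140,-0.078 -0.137,-0.083 -0.134,-0.087 -0.131,-0.091 -0.129,-0.095 -0.127,-0.098 -0.125,-0.100 -0.123,-0.102 -0.122,-0.104
6 y-> -13.6 n [ 0.77 -0.64] -0.120,-0.105 -0.119,-0.106 -0.119,-0.107 -0.119,-0.107 -0.119,-0.107 -0.119,-0.107 -0.119,-0.107 -0.120,-0.106 
[... 204 characters left out ...]
2.8 n [0.93 0.37] -0.153,-0.045 -0.156,-0.034 -0.158,-0.022 -0.160,-0.009 -0.160,0.004 -0.159,0.016 -0.158,0.028 -0.155,0.038 -0.153,0.047 -0.150,0.055
9 y-> -56.8 n [0.84 0.54] -0.148,0.061 -0.145,0.067 -0.143,0.071 -0.141,0.075 -0.140,0.078 -0.138,0.080 -0.137,0.082 -0.136,0.084 -0.136,0.085 -0.135,0.086
10 y-> -70.4 n [0.86 0.5 ] -0.135,0.086 -0.134,0.087 -0.134,0.087 -0.134,0.087 -0.135,0.086 -0.135,0.086 -0.136,0.085 -0.136,0.084 -0.137,0.083 -0.138,0.081
11 y-> -84.8 n [0.94 0.33] -0.139,0.080 -0.140,0.078 -0.141,0.076 -0.142,0.074 -0.143,0.071 -0.145,0.068 -0.146,0.065 -0.148,0.062 -0.149,0.058 -0.150,0.055
12 y-> -91.0 n [0.98 0.21] -0.152,0.051 -0.153,0.046 -0.154,0.042 -0.156,0.037
```

>>> step_arm --pt "-1 -0.02 -0.03 0 0 0 0" --pt "-1 0 0 0 0 0 0" --pt "-1 0 0 0 0 0 0"

```text
t: 14.25
tool_pos: [0.5422, 0.0938, 0.1457]
tool_rot: [2.399, 2.028, 0.002]
ft_force: [3.2, 2.3, 4.9]
opening: 0.0137
```

>>> step_arm --pt "-1 -0.118 0.108 0 0 0 0" --pt "-1 -0.119 0.107 0 0 0 0" --pt "-1 -0.12 0.106 0 0 0 0" --pt "-1 -0.121 0.104 0 0 0 0" --pt "-1 -0.123 0.102 0 0 0 0"

```text
t: 14.75
tool_pos: [0.5449, 0.0893, 0.1455]
tool_rot: [-2.395, -2.028, -0.0]
ft_force: [-0.7, 6.5, 7.2]
opening: 0.014
```

```bash
python3 -c "
from h import *
where()"
```

```text
t 14.75 tmpl xy mm [31.48 82.25] z 0.1455 gap to path mm 1.3 n [0.76 0.66] Fn 2.74 Ftan 5.9 Fz 7.23
```

>>> step_arm --pt "-1 -0.124 0.101 -0.03 0 0 0" --pt "-1 -0.132 0.088 0 0 0 0" --pt "-1 -0.134 0.086 0 0 0 0" --pt "-1 -0.13 0.094 0 0 0 0" --pt "-1 -0.132 0.091 0 0 0 0"

```text
t: 15.25
tool_pos: [0.5487, 0.082, 0.1457]
tool_rot: [-2.395, -2.028, -0.001]
ft_force: [1.6, 6.3, 5.0]
opening: 0.0139
```

```bash
python3 -c "
from h import *
where()"
```

```text
t 15.25 tmpl xy mm [36.46 75.62] z 0.1457 gap to path mm 1.06 n [0.81 0.59] Fn 4.28 Ftan 4.96 Fz 5.01
```

>>> step_arm --pt "-1 -0.134 0.088 0 0 0 0" --pt "-1 -0.136 0.085 0 0 0 0" --pt "-1 -0.138 0.082 0 0 0 0" --pt "-1 -0.14 0.078 0 0 0 0" --pt "-1 -0.142 0.074 0 0 0 0" --pt "-1 -0.144 0.07 0 0 0 0"

```text
t: 15.85
tool_pos: [0.5524, 0.0726, 0.1458]
tool_rot: [-2.396, -2.028, -0.002]
ft_force: [2.5, 4.6, 3.2]
opening: 0.0138
```

```bash
python3 -c "
from h import *
where()"
```

```text
t 15.85 tmpl xy mm [41.73 67.07] z 0.1458 gap to path mm 0.98 n [0.88 0.47] Fn 3.79 Ftan 3.62 Fz 3.18
```

>>> step_arm --pt "-1 -0.146 0.066 0.01 0 0 0" --pt "-1 -0.148 0.061 0 0 0 0" --pt "-1 -0.15 0.057 0 0 0 0" --pt "-1 -0.151 0.052 0 0 0 0" --pt "-1 -0.153 0.047 0 0 0 0" --pt "-1 -0.154 0.043 0 0 0 0" --pt "-1 -0.155 0.038 0 0 0 0"

```text
t: 16.55
tool_pos: [0.5547, 0.0612, 0.1458]
tool_rot: [-2.397, -2.029, -0.003]
ft_force: [3.4, 5.1, 3.7]
opening: 0.0134
```

```bash
python3 -c "
from h import *
where()"
```

```text
t 16.55 tmpl xy mm [45.88 56.18] z 0.1458 gap to path mm 0.87 n [0.97 0.26] Fn 3.87 Ftan 4.79 Fz 3.72
```

>>> step_arm --pt "-1 -0.157 0.033 0 0 0 0" --pt "-1 -0.157 0.029 0 0 0 0" --pt "-1 -0.158 0.025 0 0 0 0" --pt "-1 -0.159 0.021 0 0 0 0" --pt "-1 -0.159 0.018 0 0 0 0" --pt "-1 -0.159 0.015 0 0 0 0" --pt "-1 -0.16 0.012 0 0 0 0" --pt "-1 -0.16 0.01 0 0 0 0"

```text
t: 17.35
tool_pos: [0.5547, 0.0479, 0.1459]
tool_rot: [-2.398, -2.029, -0.003]
ft_force: [5.2, 4.3, 2.6]
opening: 0.0142
```

```bash
python3 -c "
from h import *
where()"
```

```text
t 17.35 tmpl xy mm [48.14 43.1 ] z 0.1459 gap to path mm 1.08 n [1.   0.07] Fn 4.77 Ftan 4.76 Fz 2.56
```

>>> step_arm --pt "-1 -0.16 0.013 0.02 0 0 0" --pt "-1 -0.16 0.012 0 0 0 0" --pt "-1 -0.16 0.005 0 0 0 0" --pt "-1 -0.16 0.004 0 0 0 0" --pt "-1 -0.16 0.002 0 0 0 0" --pt "-1 -0.16 0 0 0 0 0" --pt "-1 -0.16 -0.002 0 0 0 0" --pt "-1 -0.16 -0.005 0 0 0 0"

```text
t: 18.15
tool_pos: [0.5532, 0.0352, 0.1459]
tool_rot: [2.398, 2.029, 0.004]
ft_force: [4.9, 3.6, 4.3]
opening: 0.0137
```

```bash
python3 -c "
from h import *
where()"
```

```text
t 18.15 tmpl xy mm [48.76 30.24] z 0.1459 gap to path mm 1.35 n [ 1.   -0.02] Fn 4.16 Ftan 4.5 Fz 4.26
```

>>> step_arm --pt "-1 -0.16 -0.009 0 0 0 0" --pt "-1 -0.16 -0.012 0 0 0 0" --pt "-1 -0.159 -0.017 0 0 0 0" --pt "-1 -0.158 -0.022 0 0 0 0" --pt "-1 -0.158 -0.028 0 0 0 0" --pt "-1 -0.156 -0.034 0 0 0 0" --pt "-1 -0.155 -0.041 0 0 0 0"

```text
t: 18.85
tool_pos: [0.5498, 0.024, 0.1458]
tool_rot: [2.398, 2.028, 0.004]
ft_force: [5.5, 2.4, 3.4]
opening: 0.014
```

```bash
python3 -c "
from h import *
where()"
```

```text
t 18.85 tmpl xy mm [47.3  18.62] z 0.1458 gap to path mm 1.21 n [ 0.97 -0.23] Fn 4.11 Ftan 4.37 Fz 3.44
```

>>> step_arm --pt "-1 -0.153 -0.048 0.01 0 0 0" --pt "-1 -0.15 -0.054 0 0 0 0" --pt "-1 -0.148 -0.061 0 0 0 0" --pt "-1 -0.145 -0.067 0 0 0 0" --pt "-1 -0.142 -0.073 0 0 0 0" --pt "-1 -0.14 -0.078 0 0 0 0"

```text
t: 19.45
tool_pos: [0.5448, 0.0155, 0.1458]
tool_rot: [2.398, 2.027, 0.004]
ft_force: [5.0, 0.7, 2.4]
opening: 0.0136
```

```bash
python3 -c "
from h import *
where()"
```

```text
t 19.45 tmpl xy mm [43.8   9.45] z 0.1458 gap to path mm 1.24 n [ 0.88 -0.47] Fn 3.54 Ftan 3.59 Fz 2.45
```

>>> step_arm --pt "-1 -0.132 -0.092 0.02 0 0 0" --pt "-1 -0.134 -0.087 0 0 0 0" --pt "-1 -0.131 -0.091 0 0 0 0" --pt "-1 -0.129 -0.095 0 0 0 0" --pt "-1 -0.127 -0.098 0 0 0 0" --pt "-1 -0.125 -0.1 0 0 0 0" --pt "-1 -0.123 -0.102 0 0 0 0"

```text
t: 20.15
tool_pos: [0.5371, 0.0072, 0.1458]
tool_rot: [2.398, 2.026, 0.004]
ft_force: [5.9, 0.1, 4.0]
opening: 0.0136
```

```bash
python3 -c "
from h import *
where()"
```

```text
t 20.15 tmpl xy mm [37.52 -0.04] z 0.1458 gap to path mm 1.41 n [ 0.78 -0.63] Fn 3.78 Ftan 4.52 Fz 4.05
```

>>> step_arm --pt "-1 -0.122 -0.104 0 0 0 0" --pt "-1 -0.12 -0.105 0 0 0 0" --pt "-1 -0.119 -0.106 0 0 0 0" --pt "-1 -0.119 -0.107 0 0 0 0" --pt "-1 -0.119 -0.107 0 0 0 0" --pt "-1 -0.119 -0.107 0 0 0 0" --pt "-1 -0.119 -0.107 0 0 0 0"

```text
t: 20.85
tool_pos: [0.5285, -0.0001, 0.1458]
tool_rot: [2.397, 2.026, 0.004]
ft_force: [6.0, -0.4, 3.9]
opening: 0.0138
```

```bash
python3 -c "
from h import *
where()"
```

```text
t 20.85 tmpl xy mm [30.25 -8.65] z 0.1458 gap to path mm 1.65 n [ 0.74 -0.67] Fn 4.03 Ftan 4.44 Fz 3.94
```

Steady. Next: rest of segment 6 and the first of 7.

>>> step_arm --pt "-1 -0.119 -0.107 0 0 0 0" --pt "-1 -0.12 -0.106 0 0 0 0" --pt "-1 -0.121 -0.105 0 0 0 0" --pt "-1 -0.122 -0.103 0 0 0 0" --pt "-1 -0.124 -0.101 0 0 0 0" --pt "-1 -0.126 -0.099 0 0 0 0"

```text
t: 21.45
tool_pos: [0.5211, -0.0062, 0.1458]
tool_rot: [2.397, 2.026, 0.004]
ft_force: [6.9, 0.2, 3.6]
opening: 0.0135
```

```bash
python3 -c "
from h import *
where()"
```

```text
t 21.45 tmpl xy mm [ 24.02 -15.88] z 0.1458 gap to path mm 1.67 n [ 0.78 -0.62] Fn 4.47 Ftan 5.26 Fz 3.6
```

>>> step_arm --pt "-1 -0.128 -0.096 0.005 0 0 0" --pt "-1 -0.13 -0.093 0 0 0 0" --pt "-1 -0.133 -0.089 0 0 0 0" --pt "-1 -0.136 -0.084 0 0 0 0" --pt "-1 -0.139 -0.078 0 0 0 0" --pt "-1 -0.143 -0.072 0 0 0 0"

```text
t: 22.05
tool_pos: [0.5147, -0.0128, 0.1458]
tool_rot: [2.398, 2.026, 0.004]
ft_force: [6.3, 1.6, 3.9]
opening: 0.0137
```

```bash
python3 -c "
from h import *
where()"
```

```text
t 22.05 tmpl xy mm [ 18.76 -23.48] z 0.1458 gap to path mm 1.61 n [ 0.88 -0.47] Fn 3.97 Ftan 5.11 Fz 3.86
```

>>> step_arm --pt "-1 -0.147 -0.064 0 0 0 0" --pt "-1 -0.15 -0.056 0 0 0 0" --pt "-1 -0.153 -0.047 0 0 0 0" --pt "-1 -0.156 -0.036 0 0 0 0" --pt "-1 -0.158 -0.024 0 0 0 0"

```text
t: 22.55
tool_pos: [0.5107, -0.0192, 0.1457]
tool_rot: [2.398, 2.028, 0.004]
ft_force: [4.5, 3.8, 4.5]
opening: 0.0141
```

```bash
python3 -c "
from h import *
where()"
```

```text
t 22.55 tmpl xy mm [ 15.96 -30.42] z 0.1457 gap to path mm 1.38 n [ 0.98 -0.18] Fn 2.95 Ftan 5.15 Fz 4.47
```

>>> step_arm --pt "-1 -0.16 -0.024 0 0 0 0" --pt "-1 -0.16 -0.011 0 0 0 0" --pt "-1 -0.159 0.008 0 0 0 0" --pt "-1 -0.158 0.025 0 0 0 0" --pt "-1 -0.155 0.038 0 0 0 0"

```text
t: 23.05
tool_pos: [0.5094, -0.026, 0.1456]
tool_rot: [-2.398, -2.029, -0.004]
ft_force: [3.5, 7.2, 5.4]
opening: 0.0138
```

```bash
python3 -c "
from h import *
where()"
```

```text
t 23.05 tmpl xy mm [ 15.75 -37.41] z 0.1456 gap to path mm 1.15 n [0.98 0.19] Fn 3.68 Ftan 7.1 Fz 5.36
```

>>> step_arm --pt "-1 -0.153 0.047 -0.01 0 0 0" --pt "-1 -0.15 0.055 0 0 0 0" --pt "-1 -0.148 0.061 0 0 0 0" --pt "-1 -0.145 0.067 0 0 0 0"

```text
t: 23.45
tool_pos: [0.51, -0.0316, 0.1456]
tool_rot: [-2.396, -2.028, -0.003]
ft_force: [2.6, 8.7, 7.3]
opening: 0.0138
```

```bash
python3 -c "
from h import *
where()"
```

```text
t 23.45 tmpl xy mm [ 17.35 -42.84] z 0.1456 gap to path mm 1.11 n [0.92 0.38] Fn 4.42 Ftan 7.87 Fz 7.31
```

>>> step_arm --pt "-1 -0.143 0.071 -0.025 0 0 0" --pt "-1 -0.141 0.075 -0.01 0 0 0" --pt "-1 -0.14 0.078 0 0 0 0" --pt "-1 -0.138 0.08 0 0 0 0" --pt "-1 -0.137 0.082 0 0 0 0"

```text
t: 23.95
tool_pos: [0.5123, -0.0391, 0.1456]
tool_rot: [-2.396, -2.028, -0.002]
ft_force: [1.7, 7.5, 5.5]
opening: 0.0138
```

```bash
python3 -c "
from h import *
where()"
```

```text
t 23.95 tmpl xy mm [ 20.82 -49.78] z 0.1456 gap to path mm 1.11 n [0.87 0.5 ] Fn 4.18 Ftan 6.45 Fz 5.51
```

>>> step_arm --pt "-1 -0.136 0.084 -0.01 0 0 0" --pt "-1 -0.136 0.085 0 0 0 0" --pt "-1 -0.135 0.086 0 0 0 0" --pt "-1 -0.135 0.086 0 0 0 0" --pt "-1 -0.134 0.087 0 0 0 0" --pt "-1 -0.134 0.087 0 0 0 0"

```text
t: 24.55
tool_pos: [0.5158, -0.0477, 0.1456]
tool_rot: [-2.395, -2.028, -0.001]
ft_force: [1.7, 5.9, 5.7]
opening: 0.0137
```

```bash
python3 -c "
from h import *
where()"
```

```text
t 24.55 tmpl xy mm [ 25.68 -57.76] z 0.1456 gap to path mm 1.06 n [0.84 0.54] Fn 3.88 Ftan 4.75 Fz 5.72
```

>>> step_arm --pt "-1 -0.134 0.087 -0.01 0 0 0" --pt "-1 -0.135 0.086 0 0 0 0" --pt "-1 -0.135 0.086 0 0 0 0" --pt "-1 -0.136 0.085 0 0 0 0" --pt "-1 -0.136 0.084 0 0 0 0" --pt "-1 -0.137 0.083 0 0 0 0" --pt "-1 -0.138 0.081 0 0 0 0"

```text
t: 25.25
tool_pos: [0.5198, -0.0581, 0.1456]
tool_rot: [-2.395, -2.028, -0.001]
ft_force: [1.4, 6.5, 5.8]
opening: 0.0136
```

```bash
python3 -c "
from h import *
where()"
```

```text
t 25.25 tmpl xy mm [ 31.44 -67.31] z 0.1456 gap to path mm 0.79 n [0.85 0.52] Fn 3.67 Ftan 5.49 Fz 5.79
```

>>> step_arm --pt "-1 -0.139 0.08 -0.01 0 0 0" --pt "-1 -0.14 0.078 0 0 0 0" --pt "-1 -0.141 0.076 0 0 0 0" --pt "-1 -0.142 0.074 0 0 0 0" --pt "-1 -0.143 0.071 0 0 0 0" --pt "-1 -0.145 0.068 0 0 0 0" --pt "-1 -0.146 0.065 0 0 0 0"

```text
t: 25.95
tool_pos: [0.5233, -0.0689, 0.1457]
tool_rot: [-2.395, -2.028, -0.001]
ft_force: [2.8, 6.5, 4.6]
opening: 0.0138
```

```bash
python3 -c "
from h import *
where()"
```

```text
t 25.95 tmpl xy mm [ 36.64 -77.41] z 0.1457 gap to path mm 0.46 n [0.9  0.43] Fn 4.52 Ftan 5.44 Fz 4.57
```

>>> step_arm --pt "-1 -0.148 0.062 0 0 0 0" --pt "-1 -0.149 0.058 0 0 0 0" --pt "-1 -0.15 0.055 0 0 0 0" --pt "-1 -0.152 0.051 0 0 0 0" --pt "-1 0 0 0 0 0 0"

```text
t: 26.45
tool_pos: [0.5251, -0.0761, 0.1458]
tool_rot: [-2.397, -2.028, -0.002]
ft_force: [3.8, 3.5, 4.4]
opening: 0.014
```

```bash
python3 -c "
from h import *
where()"
```

```text
t 26.45 tmpl xy mm [ 39.66 -84.12] z 0.1458 gap to path mm 0.64 n [0.94 0.34] Fn 4.38 Ftan 2.76 Fz 4.4
```

>>> step_arm --pt "-1 -0.15 0.048 0 0 0 0" --pt "-1 0 0 0 0 0 0" --pt "-1 0.07 0.3 0 0 0 0" --pt "-1 0 0.2 0 0 0 0" --pt "-1 0 0 -1 0 0 0" --pt "-1 0 0 -3 0 0 0" --pt "-1 0 0 -4 0 0 0" --pt "-1 0 0 0 0 0 0" --pt "-1 0 0 0 0 0 0"

```text
t: 27.35
tool_pos: [0.5296, -0.0798, 0.2261]
tool_rot: [-2.4, -2.027, 0.001]
ft_force: [-0.5, 0.3, -1.3]
opening: 0.0134
```

Run:
```python
from h import *
delta([.4621,-.2993,.2236],23.2)
f=snap("side","side5"); crop(f,200,130,340,235,5,"c6")
```

```text
t 27.35 pos [ 0.5296 -0.0798  0.2261] psi -9.62 zaxis [-5.e-04 -1.e-04 -1.e+00] F [-0.51  0.26 -1.28] open 0.0134
shift cm [-22.77  -2.99   0.26] az -32.8
```

View pics/c6.png

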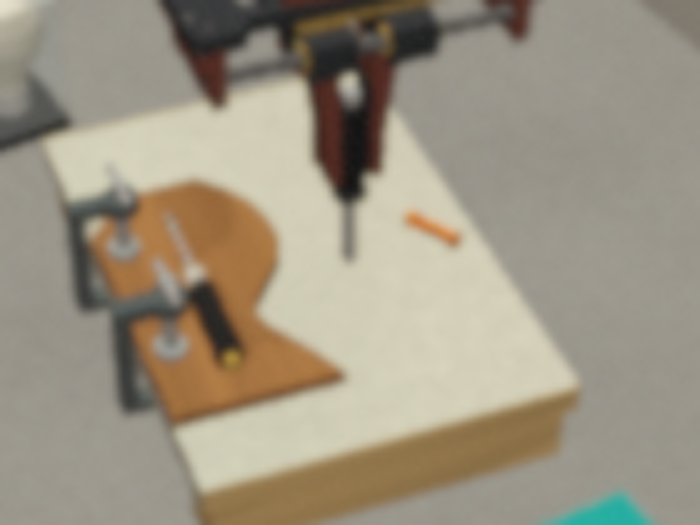

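>>> step_arm --pt "-1 -4.55 -0.6 0 0 0 0" --pt "-1 -4.55 -0.6 0 0 0 0" --pt "-1 -4.55 -0.6 0 0 0 0" --pt "-1 -4.55 -0.6 0 0 0 0" --pt "-1 -4.55 -0.6 0 0 0 0" --pt "-1 0 0 2 0 0 -8.2" --pt "-1 0 0 2 0 0 -8.2" --pt "-1 0 0 0 0 0 -8.2" --pt "-1 0 0 0 0 0 -8.2" --pt "-1 0 0 0 0 0 0" --pt "-1 0 0 0 0 0 0"

```text
t: 28.5
tool_pos: [0.4619, -0.2985, 0.1848]
tool_rot: [-1.733, -2.617, 0.001]
ft_force: [-0.5, 0.3, -0.0]
opening: 0.0137
```

Run:
```python
from h import *
delta([.4621,-.2993,.1576],23.2)
s=load("side5"); print("tip proj",proj(s,[[.5296,-.0798,.2261-.0886]]),"seen",[269.2,181.6])
f=snap("side","side6"); o=get_obs(); P=np.array(o["tool_pos"]); print("tip",proj(f,[P-[0,0,.0886]]),"hole",proj(f,[[.4621,-.2993,.058]]))
crop(f,250,200,340,310,5,"c7")
```

```text
t 28.5 pos [ 0.4619 -0.2985  0.1848] psi 22.98 zaxis [-0.0022  0.001  -1.    ] F [-0.52  0.32 -0.  ] open 0.0137
shift cm [-0.09 -0.01  2.72] az -0.2
tip proj [[269.24572081 182.2552651 ]] seen [269.2, 181.6]
tip [[292.97687696 259.30246343]] hole [[292.33231755 269.48959029]]
```

View pics/c7.png

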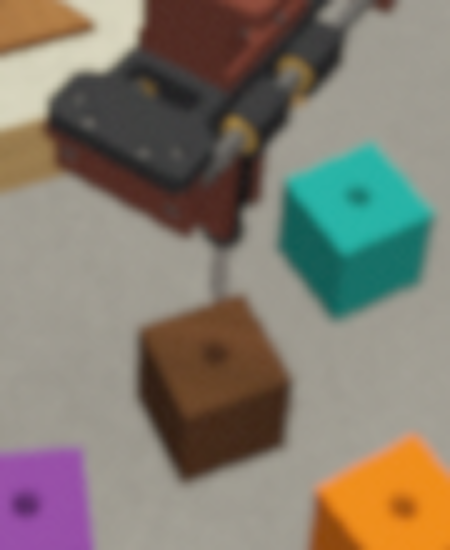

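>>> step_arm --pt "-1 -0.1 0 1.5 0 0 -0.2" --pt "-1 0 0 1.2 0 0 0" --pt "-1 0 0 0.3 0 0 0" --pt "-1 0 0 0 0 0 0" --pt "-1 0 0 0 0 0 0"

```text
t: 29.05
tool_pos: [0.4633, -0.2997, 0.1561]
tool_rot: [1.725, 2.625, -0.0]
ft_force: [-0.5, -0.0, 0.0]
opening: 0.0137
```

```bash
python3 -c "
from h import *
delta([.4621,-.2993,.0976],23.2)"
```

```text
t 29.05 pos [ 0.4633 -0.2997  0.1561] psi 23.38 zaxis [ 1.e-04 -1.e-04 -1.e+00] F [-0.49 -0.04  0.03] open 0.0137
shift cm [ 0.08 -0.1   5.85] az 0.2
```

>>> step_arm --pt "-1 0.08 -0.1 0.4 0 0 0" --pt "-1 0 0 0.5 0 0 0" --pt "-1 0 0 0.5 0 0 0" --pt "-1 0 0 0.5 0 0 0" --pt "-1 0 0 0 0 0 0" --pt "-1 0 0 0 0 0 0"

```text
t: 29.65
tool_pos: [0.4618, -0.2993, 0.1367]
tool_rot: [-1.724, -2.625, 0.0]
ft_force: [-0.9, 0.6, -0.7]
opening: 0.0141
```

```bash
python3 -c "
from h import *
delta([.4621,-.2993,.0976],23.2)"
```

```text
t 29.65 pos [ 0.4618 -0.2993  0.1367] psi 23.4 zaxis [-5.e-04  2.e-04 -1.e+00] F [-0.9   0.64 -0.69] open 0.0141
shift cm [-0.01  0.02  3.91] az 0.2
```

Tip about 1 cm into the hole with no side force; going on down, stopping just short of home.

>>> step_arm --pt "-1 0 0.02 0.7 0 0 0" --pt "-1 0 0 0.7 0 0 0" --pt "-1 0 0 0.7 0 0 0" --pt "-1 0 0 0.7 0 0 0" --pt "-1 0 0 0.6 0 0 0" --pt "-1 0 0 0.3 0 0 0" --pt "-1 0 0 0 0 0 0" --pt "-1 0 0 0 0 0 0"

```text
t: 30.45
tool_pos: [0.4621, -0.2992, 0.0999]
tool_rot: [-1.724, -2.626, -0.0]
ft_force: [0.6, 0.1, -0.1]
opening: 0.0137
```

>>> step_arm --pt "-1 0 0 0.1 0 0 0" --pt "-1 0 0 0.05 0 0 0" --pt "-1 0 0 0 0 0 0" --pt "-1 0 0 0 0 0 0"

```text
t: 30.85
tool_pos: [0.4622, -0.2993, 0.0986]
tool_rot: [1.724, 2.626, 0.0]
ft_force: [-0.2, -0.1, 0.1]
opening: 0.0138
```

>>> step_arm --pt "-1 0 0 0.06 0 0 0" --pt "-1 0 0 0.05 0 0 0" --pt "-1 0 0 0 0 0 0" --pt "-1 0 0 0 0 0 0"

```text
t: 31.25
tool_pos: [0.4622, -0.2992, 0.0976]
tool_rot: [1.725, 2.626, 0.0]
ft_force: [-1.8, -0.1, 4.1]
opening: 0.014
```

>>> step_arm --pt "-1 0 0 0.04 0 0 0" --pt "-1 0 0 0 0 0 0" --pt "-1 0 0 0 0 0 0"

```text
t: 31.55
tool_pos: [0.4622, -0.2993, 0.0975]
tool_rot: [1.725, 2.626, 0.0]
ft_force: [-2.0, 1.1, 8.4]
opening: 0.014
```

The collar is on the block (8 N). Release and rise.

>>> step_arm --pt "-0.6 0 0 -0.04 0 0 0" --pt "-0.5 0 0 0 0 0 0" --pt "-0.2 0 0 0 0 0 0" --pt "0.2 0 0 0 0 0 0" --pt "0.5 0 0 0 0 0 0" --pt "1 0 0 0 0 0 0" --pt "1 0 0 0 0 0 0" --pt "1 0 0 0 0 0 0"

```text
t: 32.35
tool_pos: [0.4622, -0.2992, 0.0973]
tool_rot: [1.725, 2.626, 0.0]
ft_force: [0.4, 0.4, 0.3]
opening: 0.0665
```

>>> step_arm --pt "1 0 0 0 0 0 0" --pt "1 0 0 -2 0 0 0" --pt "1 0 0 -4 0 0 0" --pt "1 0 0 -4 0 0 0" --pt "1 0 0 -4 0 0 0" --pt "1 0 0 0 0 0 0" --pt "1 0 0 0 0 0 0" --pt "1 0 0 0 0 0 0"

```text
t: 33.15
tool_pos: [0.4614, -0.2987, 0.2361]
tool_rot: [-1.723, -2.624, 0.0]
ft_force: [0.5, 0.0, -0.2]
opening: 0.0876
```

Run:
```python
from h import *
delta([.4621,-.2993,.0976],23.2)
f=snap("side","side7"); cv2.imwrite("pics/c8.png",cv2.resize(f["color"][60:310,170:400,::-1],None,fx=2.4,fy=2.4,interpolation=cv2.INTER_CUBIC))
print(proj(f,[[.4621,-.2993,.124],[.4621,-.2993,.060]]))
# bystander change vs start, away from the arm
d=np.abs(f["color"].astype(int)-load("side0")["color"]).sum(2)
print({k:int(d[v].max()) for k,v in dict(plugs=np.s_[140:185,265:300],tester=np.s_[165:215,215:262],bulb=np.s_[120:162,185:215],torch=np.s_[85:135,228:246],tape=np.s_[235:280,355:385]).items()})
```

```text
t 33.15 pos [ 0.4614 -0.2987  0.2361] psi 23.42 zaxis [-0.002  0.001 -1.   ] F [ 0.46  0.01 -0.16] open 0.0876
shift cm [-0.11  0.06 13.85] az 0.2
[[293.76704909 252.09378214]
 [292.37394614 268.98716671]]
{'plugs': 515, 'tester': 323, 'bulb': 37, 'torch': 36, 'tape': 36}
```

View pics/c8.png

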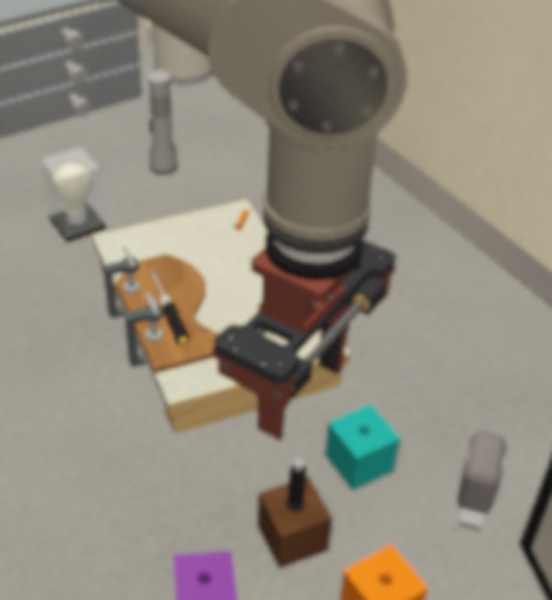

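```bash
python3 -c "
from station import sign_off
print(sign_off())"
```

```text
the job is handed in; nothing more can be done
None
```

The pencil line is drawn along the whole curved edge, the pencil is back in its block, and the job is handed in. It took about 33 s of the 72 s; I got no verdict.

**Grip:** The first two closes landed on the pencil's corners (18.5 and 18.9 mm opening). After turning the wrist, the third sat on the flats at 13.7 mm.

**Line:** I ran from the clipped-corner end (about y = +86 mm) to about y = −85 mm in one stroke. Every reading between moves showed contact:

| Force | Readings while sliding | Fails above |
|---|---|---|
| Against the edge (normal) | 2.7–4.8 N | 15 N |
| Total sideways, with friction drag | up to about 9 N | – |
| On the board | 2.4–7.3 N | 18 N |

- The forces are wrist readings taken at the end of each move. I did not see them in between.
- The measured edge sat 0.5–1.7 mm outside the path I had taken from the picture, and I followed the force readings.
- The line itself does not show in the pictures, so I could not check it by eye.

**Return:** The collar seated on the block at the pick-up height, with about 8 N of push, and then I released it. The last picture shows the pencil upright in the brown block, within about 1–2 pixels of where it should be. The gripper is open and about 14 cm above.

**Other objects:** The torch, bulb case and tape measure show no change between the first and last pictures. The same check flagged the plug and tester areas, where the arm blocks part of the view. The tester and one plug are visible and look unmoved; I could not confirm the other plug.

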